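# Pack the finished bottles into their matching cartons

### The job

Pack the four finished bottles, the ones with a coloured cap and label: stand each upright on the floor of the open carton of its own colour (red, green, blue, white). They are glass, so keep them upright and set them down gently without dropping any, and leave the two unlabelled gold-capped bottles standing where they are.

Things in the scene. Friction and masses are not known exactly. Their poses are not given: they have to be found in the camera images.
- bottle_red: Finished bottle: amber, with a red cap and a red label band round its body. Loose, standing upright on the table. Origin at the centre of its underside, z up; round, so its yaw is of no matter. 120 mm tall: body 48 mm in diameter up to 80 mm, narrowing to the neck, then a firmly fixed cap 30 mm in diameter from 95 to 120 mm above the underside (the place to grip it). About 0.2 kg.
- bottle_green: Finished bottle: amber, with a green cap and a green label band round its body. Loose, standing upright on the table. Origin at the centre of its underside, z up; round, so its yaw is of no matter. 120 mm tall: body 48 mm in diameter up to 80 mm, narrowing to the neck, then a firmly fixed cap 30 mm in diameter from 95 to 120 mm above the underside (the place to grip it). About 0.2 kg.
- bottle_blue: Finished bottle: amber, with a blue cap and a blue label band round its body. Loose, standing upright on the table. Origin at the centre of its underside, z up; round, so its yaw is of no matter. 120 mm tall: body 48 mm in diameter up to 80 mm, narrowing to the neck, then a firmly fixed cap 30 mm in diameter from 95 to 120 mm above the underside (the place to grip it). About 0.2 kg.
- bottle_white: Finished bottle: amber, with a white cap and a white label band round its body. Loose, standing upright on the table. Origin at the centre of its underside, z up; round, so its yaw is of no matter. 120 mm tall: body 48 mm in diameter up to 80 mm, narrowing to the neck, then a firmly fixed cap 30 mm in diameter from 95 to 120 mm above the underside (the place to grip it). About 0.2 kg.
- bottle_plain_a: Unfinished bottle: amber, gold-coloured cap, no label. Loose, standing upright on the table; not to be packed. Origin at the centre of its underside, z up; round, so its yaw is of no matter. 120 mm tall: body 48 mm in diameter up to 80 mm, narrowing to the neck, then a firmly fixed cap 30 mm in diameter from 95 to 120 mm above the underside (the place to grip it). About 0.2 kg.
- bottle_plain_b: Unfinished bottle: amber, gold-coloured cap, no label. Loose, standing upright on the table; not to be packed. Origin at the centre of its underside, z up; round, so its yaw is of no matter. 120 mm tall: body 48 mm in diameter up to 80 mm, narrowing to the neck, then a firmly fixed cap 30 mm in diameter from 95 to 120 mm above the underside (the place to grip it). About 0.2 kg.
- carton_red: The red carton: brown open-topped card box fixed to the table, with a red pad on its floor, a red band round its outside and a red flap. Outside 80 x 80 mm, 60 mm tall; walls 3 mm, so 74 x 74 mm inside; a bottle stands on its floor 3 mm above the table. Origin at the centre of its underside (on the table), z up, x and y along its sides; the flap is folded outward on the +x side, to 73 mm from the centre, at 60 mm height sloping down to about 48 mm.
- carton_green: The green carton: brown open-topped card box fixed to the table, with a green pad on its floor, a green band round its outside and a green flap. Outside 80 x 80 mm, 60 mm tall; walls 3 mm, so 74 x 74 mm inside; a bottle stands on its floor 3 mm above the table. Origin at the centre of its underside (on the table), z up, x and y along its sides; the flap is folded outward on the +x side, to 73 mm from the centre, at 60 mm height sloping down to about 48 mm.
- carton_blue: The blue carton: brown open-topped card box fixed to the table, with a blue pad on its floor, a blue band round its outside and a blue flap. Outside 80 x 80 mm, 60 mm tall; walls 3 mm, so 74 x 74 mm inside; a bottle stands on its floor 3 mm above the table. Origin at the centre of its underside (on the table), z up, x and y along its sides; the flap is folded outward on the +x side, to 73 mm from the centre, at 60 mm height sloping down to about 48 mm.
- carton_white: The white carton: brown open-topped card box fixed to the table, with a white pad on its floor, a white band round its outside and a white flap. Outside 80 x 80 mm, 60 mm tall; walls 3 mm, so 74 x 74 mm inside; a bottle stands on its floor 3 mm above the table. Origin at the centre of its underside (on the table), z up, x and y along its sides; the flap is folded outward on the +x side, to 73 mm from the centre, at 60 mm height sloping down to about 48 mm.
Not all that is in view belongs to the job. Leave any turquoise look-alike of the bottle_white alone.

How it is judged:
At the end, for the whole second after the job is handed in: Each coloured bottle stands upright (within 7 degrees) on the floor of the carton of its colour (underside less than 12 mm above the table, centre within 24 mm of the carton's), released and at rest; both gold-capped bottles still stand upright, within 30 mm of where they began, at rest (horizontal distance between bottle_red and carton_red below 0.024 m and height (world z) of each of bottle_red, bottle_green, bottle_blue, bottle_white below 0.012 m and angle between each of bottle_red, bottle_green, bottle_blue, bottle_white, bottle_plain_a, bottle_plain_b's own z axis and vertical below 0.12 rad and linear speed of each of bottle_red, bottle_green, bottle_blue, bottle_white, bottle_plain_a, bottle_plain_b below 0.02 m/s and horizontal distance between bottle_green and carton_green below 0.024 m and horizontal distance between bottle_blue and carton_blue below 0.024 m and horizontal distance between bottle_white and carton_white below 0.024 m and distance of each of bottle_plain_a, bottle_plain_b from where it was at the start of the episode below 0.03 m); the robot touches nothing.
It fails at once if a bottle is tipped more than about 35 degrees (angle between any of bottle_red, bottle_green, bottle_blue, bottle_white, bottle_plain_a, bottle_plain_b's own z axis and vertical above 0.6 rad).
It fails at once if a bottle is dropped (falls faster than 0.7 m/s, some 25 mm, with the fingers off it) ((contact force between the fingers and bottle_red below 0.05 N and linear speed of bottle_red above 0.7 m/s) or (contact force between the fingers and bottle_green below 0.05 N and linear speed of bottle_green above 0.7 m/s) or (contact force between the fingers and bottle_blue below 0.05 N and linear speed of bottle_blue above 0.7 m/s) or (contact force between the fingers and bottle_white below 0.05 N and linear speed of bottle_white above 0.7 m/s) or (contact force between the fingers and bottle_plain_a below 0.05 N and linear speed of bottle_plain_a above 0.7 m/s) or (contact force between the fingers and bottle_plain_b below 0.05 N and linear speed of bottle_plain_b above 0.7 m/s)).
It fails at once if an unlabelled bottle is moved 30 mm or more from its place (distance of any of bottle_plain_a, bottle_plain_b from where it was at the start of the episode above 0.03 m).
It also fails if it takes over 115 s, if anything falls off the work surface, if the arm or the gripper's body presses on something with over 40 N, if the wrist force passes 120 N, or if a joint passes its speed limit or range.

### The arm

A 6-joint arm with a two-finger parallel gripper is mounted at the origin on the work surface. World frame = base frame: x ahead of the robot, y to its left, z up, the work surface at z = 0. Lengths are in m, angles in rad, forces in N, time in s.
With the tool pointing down it reaches from about 0.3 to 0.85 m from the base axis. Payload 4.2 kg.
Tool frame: the origin (TCP) lies midway between the tips of the shut fingers; the grasp point (between the pads) lies 19 mm behind it; z points along the fingers, y is the line along which they close (so a half turn about z gives the same grasp; the last joint's range is limited). The gripper opens to 91 mm and grips with 3 to 60 N. Pads are 32 mm wide; open, the fingers measure 118 mm over their backs; the gripper's body (76 mm by 178 mm) begins 60 mm behind the grasp point.
Start: joints at [1.101, 0.32, 1.565, -0, 1.257, -0.02], TCP at [0.25, 0.518, 0.214] pointing down, gripper open.
Joint ranges: [-3.11, 3.11], [-0.84, 2.01], [0.21, 2.61], [-1.34, 4.49], [0.05, 2.63], [-2.56, 2.56]. Speed limits (rad/s): [2.57, 2.57, 3.14, 3.14, 3.14, 3.14].

### API

Orientations are given as [roll, pitch, yaw] about the fixed x, y, z axes, in that order (R = Rz(yaw) Ry(pitch) Rx(roll)).
In Python, from cell import r gives the robot as it stands. The module is installed in compiled form; this text tells all that it offers.
- The arm moves only by the tool servo_tool, never from a script. Its arguments are lists of equal length, an entry for each row: "claw": the finger opening in m, from 0 to 0.0912; "slide": the shift along the world's x, y, z in m, a list of three; "delta_rot": the turn, a rotation vector about the world's x, y, z in degrees, a list of three. In form: {"claw": [claw, ...], "slide": [[dx, dy, dz], ...], "delta_rot": [[ax, ay, az], ...]}. A call has exactly 10 rows; each row shifts and turns the commanded pose from where the row before left it; what a row does not reach is not made up. A row lasts 1/12 s, in which the tool goes at most 41.7 mm and 7.16 degrees, less where a joint would pass 70% of its speed; a pose out of reach is approached as far as the arm can. A call with a gripper value outside its range is refused whole. The fingers move at their own pace and stop on an object; "newtons" is the grip in N (left out, the last holds). Time passes only in rows, so rows that do not move let the fingers close, or fill a call up. It gives the time, the measured TCP pose, the force, the opening and the grip force at its end, in the units of the state.
- r.observe(): the state, without advancing time (a new reading comes with each control period).
- r.read_camera(name): name is "side" or "top" or "wrist"; returns the picture (384x512x3 uint8, red, green, blue); there is no depth.
- r.camera_info(name): a dict with "camera_matrix" (3x3 intrinsics, pixels), "k1" (the pictures are not rectified: a ray, as slopes to the right and down, at radius r is drawn at 1 + k1 r^2 times it, then the intrinsics apply), "pose" (4x4, takes a point from camera to world coordinates). Camera axes: x right, y up, looking along -z (the intrinsics and any distortion apply to the point x, -y, -z); pixel columns grow to the right and rows downward; lengths in m; the calibration is good to about 2 mm. A picture is of the moment at which its call begins: read the wrist's pose just before it. camera_info takes no time and is no camera call; for the wrist camera it gives the pose at the moment of the call.
- r.sign_off(): hands the job in; it is judged then, once.
The state is a dict: "clock": time; "joint_positions": joint angles; "qvel": joint speeds; "effort": joint torques, N m; "eef_pos": TCP position; "tool_rot": TCP orientation; "contact_force": force on the tool from outside, world axes, zero at the start; "ft_torque": the same for the moment, N m; "grip_width": opening from 0.0 (shut) to 1.0 (fully open); "gripper_force": force on a finger pad.
Only numpy, scipy, OpenCV 4.12 (cv2) and the standard library are available. Lean on these libraries where they do the work, as an engineer would, in place of code of your own. Each camera call takes 0.05 s, during which the arm holds its last target. There are 200 camera calls.

## Working session

There is one attempt and no reset: what is moved stays moved. The work goes in short steps, Python scripts to look and compute and a tool call to move; the robot and the scene stay as the last step left them, time stands still between calls to the robot, and variables do not carry over. Pictures are saved under pics/ and viewed, at most 14 in all, crops included, and the job is handed in when it is done.

Besides the shell and the picture viewer there is one more tool, called after "Call:" as a command line: name --argument value ..., lists and objects as JSON in quotes. servo_tool: Moves the arm, as the interface text tells. Its arguments: {"type":"object","properties":{"claw":{"type":"array"},"slide":{"type":"array"},"delta_rot":{"type":"array"},"newtons":{"type":"number"}},"required":["claw","slide","delta_rot"]}

```bash
mkdir -p pics; cat > h.py <<'E'
import numpy as np, cv2
from cell import r
def ray(info,u,v):
    K=np.array(info["camera_matrix"]);P=np.array(info["pose"]);k=info["k1"]
    d=np.array([(u-K[0,2])/K[0,0],(v-K[1,2])/K[1,1]]);x=d.copy()
    for _ in range(20): x=d/(1+k*(x@x))
    return P[:3,3],P[:3,:3]@np.array([x[0],-x[1],-1])
def onz(info,u,v,z):
    o,d=ray(info,u,v);return (o+d*(z-o[2])/d[2])[:2]
def snap(cam,name):
    i=r.camera_info(cam);im=r.read_camera(cam);cv2.imwrite(f"pics/{name}.png",im[:,:,::-1]);return i,im
E
python3 - <<'E'
from h import *
for c in("top","side"):
    i,im=snap(c,c+"0");print(c,np.round(i["pose"],3).tolist(),np.round(i["camera_matrix"],1).tolist(),i["k1"])
s=r.observe();print({k:np.round(v,3).tolist() for k,v in s.items()})
E
```

```text
top [[0.007, 0.998, -0.056, 0.421], [-1.0, 0.007, -0.0, 0.025], [0.0, 0.056, 0.998, 1.044], [0.0, 0.0, 0.0, 1.0]] [[374.9, 0.0, 257.1], [0.0, 374.9, 196.7], [0.0, 0.0, 1.0]] -0.07304726669655938
side [[0.955, 0.172, -0.242, 0.251], [-0.296, 0.502, -0.813, -0.753], [-0.019, 0.848, 0.53, 0.553], [0.0, 0.0, 0.0, 1.0]] [[370.4, 0.0, 255.8], [0.0, 370.4, 192.8], [0.0, 0.0, 1.0]] -0.0450596115321269
{'clock': 0.1, 'joint_positions': [1.101, 0.32, 1.566, 0.0, 1.257, -0.02], 'qvel': [-0.001, -0.002, -0.003, -0.0, 0.002, 0.0], 'effort': [0.001, -41.333, -23.251, 0.073, 0.042, -0.0], 'eef_pos': [0.25, 0.517, 0.213], 'tool_rot': [-3.14, -0.0, 2.692], 'contact_force': [0.087, 0.718, -0.381], 'ft_torque': [0.005, 0.009, 0.021], 'gripper_force': 0.0, 'grip_width': 0.999}
```

View pics/top0.png

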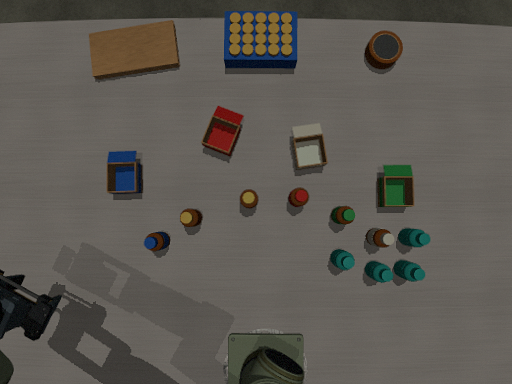

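View pics/side0.png

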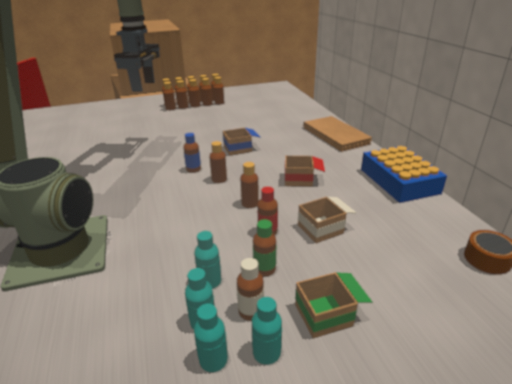

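The red-capped bottle is at (300,197), green at (344,215), blue at (153,242) and white at (388,239). The gold-capped bottles at (249,199) and (190,218) stay. Turquoise look-alikes sit at (343,260), (378,272), (409,270) and (414,238). Cartons are red (222,134), white (310,150), green (397,190) and blue (123,178). The crate of gold caps, the dark pot and the back row of bottles are distractors.

```bash
cat > m.py <<'E'
from h import *
i,im=snap("top","top1")
hsv=cv2.cvtColor(im,cv2.COLOR_RGB2HSV)
def blob(lo,hi,box,n):
    x0,y0,x1,y1=box;m=cv2.inRange(hsv,np.array(lo),np.array(hi))
    if lo[0]>170: m|=cv2.inRange(hsv,np.array((0,)+lo[1:]),np.array((5,)+hi[1:]))
    k=np.zeros_like(m);k[y0:y1,x0:x1]=m[y0:y1,x0:x1]
    c=max(cv2.findContours(k,0,1)[0],key=cv2.contourArea)
    print(n,cv2.boundingRect(c),cv2.contourArea(c));return c
caps={"red":((172,160,60),(180,255,255),(285,182,315,212)),"green":((45,100,40),(75,255,255),(330,200,360,230)),
"blue":((105,120,50),(125,255,255),(138,228,166,254)),"white":((10,5,130),(40,90,255),(378,228,400,250)),
"goldA":((15,90,60),(30,255,255),(238,186,262,212)),"goldB":((15,90,60),(30,255,255),(176,206,204,230)),
"t1":((80,100,60),(95,255,255),(328,245,358,274)),"t2":((80,100,60),(95,255,255),(362,258,393,286)),"t3":((80,100,60),(95,255,255),(394,256,428,284)),"t4":((80,100,60),(95,255,255),(396,226,432,252))}
for n,(lo,hi,b) in caps.items():
    c=blob(lo,hi,b,n);(u,v),R=cv2.minEnclosingCircle(c);print("  ",round(u,1),round(v,1),round(R,1),onz(i,u,v,.115).round(3))
pads={"red":((172,160,60),(180,255,255),(200,120,245,160)),"green":((50,100,40),(75,255,255),(384,178,412,210)),"blue":((105,120,50),(125,255,255),(105,164,142,198)),"white":((15,0,130),(60,70,255),(294,137,330,172))}
for n,(lo,hi,b) in pads.items():
    c=blob(lo,hi,b,n);q=cv2.minAreaRect(c);print("  pad",np.round(q[0],1),np.round(q[1],1),round(q[2]),onz(i,*q[0],.003).round(3))
a=cv2.resize(im[90:290,100:440],None,fx=2.3,fy=2.3,interpolation=2);cv2.imwrite("pics/crop1.png",a[:,:,::-1])
E
python3 m.py
```

```text
red (295, 190, 13, 12) 98.5
   300.9 195.5 6.1 [ 0.476 -0.084]
green (343, 209, 12, 12) 97.0
   348.8 214.5 5.9 [ 0.43  -0.203]
blue (144, 237, 12, 12) 96.0
   149.7 242.4 5.9 [0.357 0.291]
white (384, 234, 10, 10) 68.5
   388.5 238.5 5.1 [ 0.37  -0.303]
goldA (242, 192, 13, 12) 112.5
   248.1 197.8 6.6 [0.469 0.047]
goldB (180, 211, 13, 14) 108.5
   186.3 217.7 6.8 [0.419 0.2  ]
t1 (336, 251, 19, 19) 234.5
   345.1 260.3 9.3 [ 0.316 -0.194]
t2 (374, 264, 19, 19) 242.5
   383.0 273.5 10.1 [ 0.284 -0.289]
t3 (405, 262, 20, 19) 248.5
   414.9 271.3 10.5 [ 0.289 -0.37 ]
t4 (410, 229, 20, 18) 242.0
   419.3 238.1 10.1 [ 0.372 -0.382]
red (207, 123, 29, 28) 473.5
  pad [221.  136.1] [23.  22.8] 22 [0.649 0.128]
green (386, 180, 19, 25) 427.5
  pad [395. 192.] [24. 18.] 90 [ 0.495 -0.363]
blue (116, 167, 18, 24) 385.5
  pad [124.5 178.5] [23. 17.] 90 [0.527 0.399]
white (297, 146, 23, 20) 317.0
  pad [307.9 155. ] [17.4 20.4] 81 [ 0.597 -0.117]
```

View pics/crop1.png

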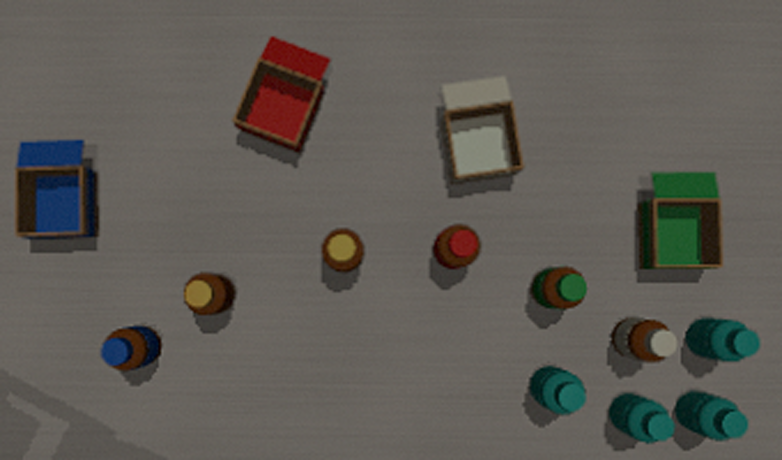

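Call:
servo_tool --claw '[0.065, 0.065, 0.065, 0.065, 0.065, 0.065, 0.065, 0.065, 0.065, 0.065]' --slide '[[0.0107, -0.0226, 0], [0.0107, -0.0226, 0], [0.0107, -0.0226, 0], [0.0107, -0.0226, 0], [0.0107, -0.0226, 0], [0.0107, -0.0226, 0], [0.0107, -0.0226, 0], [0.0107, -0.0226, 0], [0.0107, -0.0226, 0], [0.0107, -0.0226, 0]]' --delta_rot '[[0, 0, 0], [0, 0, 0], [0, 0, 0], [0, 0, 0], [0, 0, 0], [0, 0, 0], [0, 0, 0], [0, 0, 0], [0, 0, 0], [0, 0, 0]]' --newtons 20

```text
clock: 0.98
eef_pos: [0.3572, 0.2906, 0.2138]
tool_rot: [-3.141, -0.0, 2.692]
contact_force: [0.5, 0.7, 0.5]
grip_width: 0.712
gripper_force: 0.0
```

```bash
python3 - <<'E'
from h import *
i=r.camera_info("top")
for n,u,v in(("red",221.7,135.2),("white",310,150.9),("green",398.3,191.7),("blue",121.7,177.8)): print(n,onz(i,u,v,.06).round(3))
print(r.observe()["eef_pos"])
i,im=snap("wrist","w1")
print(np.round(i["pose"],3).tolist())
hsv=cv2.cvtColor(im,cv2.COLOR_RGB2HSV);m=cv2.inRange(hsv,np.array((105,120,50)),np.array((125,255,255)))
for c in cv2.findContours(m,0,1)[0]:
    if cv2.contourArea(c)>300:
        (u,v),R=cv2.minEnclosingCircle(c);print(u,v,R,onz(i,u,v,.115))
# side-view caps
i,im=snap("side","s1");hsv=cv2.cvtColor(im,cv2.COLOR_RGB2HSV)
for n,lo,hi,b in(("blue",(105,120,50),(125,255,255),(180,130,200,146)),("red",(172,140,50),(180,255,255),(258,186,278,206)),("green",(45,100,40),(80,255,255),(255,220,274,243)),("white",(10,0,140),(40,90,255),(240,258,260,283))):
    m=cv2.inRange(hsv,np.array(lo),np.array(hi));k=np.zeros_like(m);k[b[1]:b[3],b[0]:b[2]]=m[b[1]:b[3],b[0]:b[2]]
    x,y,w,h=cv2.boundingRect(k);print(n,(x,y,w,h),onz(i,x+w/2-.5,y+h/2-.5,.108).round(3))
E
```

```text
red [0.639 0.12 ]
white [ 0.598 -0.115]
green [ 0.491 -0.35 ]
blue [0.523 0.386]
[0.35715774 0.29055335 0.21379168]
[[0.435, -0.875, -0.213, 0.298], [0.901, 0.422, 0.103, 0.319], [-0.0, -0.236, 0.972, 0.384], [0.0, 0.0, 0.0, 1.0]]
252.5 194.5 19.039531707763672 [0.35657283 0.29179452]
blue (186, 134, 7, 3) [0.359 0.314]
red (0, 0, 0, 0) [-2.474  9.318]
green (258, 220, 14, 10) [ 0.435 -0.19 ]
white (240, 258, 18, 15) [ 0.372 -0.292]
```

View pics/w1.png

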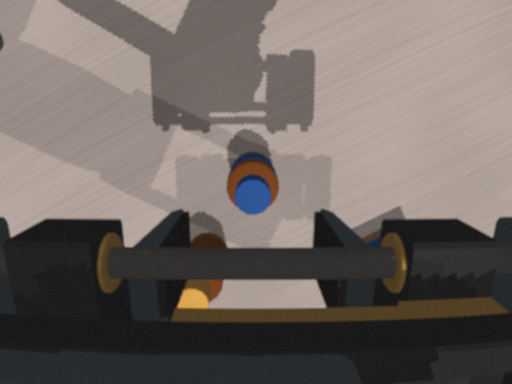

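The blue cap shows at (252,194) between the open fingers, about 1 mm from the top-view estimate. The gold bottle at (205,270) is clear of the fingers. I'll go down and grip.

Call:
servo_tool --claw '[0.06, 0.06, 0.06, 0.06, 0.06, 0.06, 0.06, 0.06, 0.06, 0.06]' --slide '[[0, 0.001, -0.015], [0, 0, -0.015], [0, 0, -0.015], [0, 0, -0.015], [0, 0, -0.015], [0, 0, -0.015], [0, 0, -0.015], [0, 0, -0.01], [0, 0, -0.008], [0, 0, 0]]' --delta_rot '[[0, 0, 0], [0, 0, 0], [0, 0, 0], [0, 0, 0], [0, 0, 0], [0, 0, 0], [0, 0, 0], [0, 0, 0], [0, 0, 0], [0, 0, 0]]'

```text
clock: 1.92
eef_pos: [0.3559, 0.2926, 0.0895]
tool_rot: [-3.139, -0.002, 2.692]
contact_force: [-1.1, 0.7, 0.3]
grip_width: 0.656
gripper_force: 0.0
```

Call:
servo_tool --claw '[0.05, 0.045, 0.04, 0.036, 0.033, 0.03, 0.027, 0.025, 0.025, 0.025]' --slide '[[0, 0, 0], [0, 0, 0], [0, 0, 0], [0, 0, 0], [0, 0, 0], [0, 0, 0], [0, 0, 0], [0, 0, 0], [0, 0, 0], [0, 0, 0]]' --delta_rot '[[0, 0, 0], [0, 0, 0], [0, 0, 0], [0, 0, 0], [0, 0, 0], [0, 0, 0], [0, 0, 0], [0, 0, 0], [0, 0, 0], [0, 0, 0]]' --newtons 20

```text
clock: 2.75
eef_pos: [0.3571, 0.2928, 0.0913]
tool_rot: [3.141, 0.0, 2.692]
contact_force: [-0.7, -2.0, 5.8]
grip_width: 0.334
gripper_force: 20.0
```

Call:
servo_tool --claw '[0.02, 0.02, 0.02, 0.02, 0.02, 0.02, 0.02, 0.02, 0.02, 0.02]' --slide '[[0, 0, 0.005], [0, 0, 0.01], [0, 0, 0.015], [0, 0, 0.015], [0, 0, 0.015], [0, 0, 0.015], [0, 0, 0.015], [0, 0, 0.01], [0, 0, 0], [0, 0, 0]]' --delta_rot '[[0, 0, 0], [0, 0, 0], [0, 0, 0], [0, 0, 0], [0, 0, 0], [0, 0, 0], [0, 0, 0], [0, 0, 0], [0, 0, 0], [0, 0, 0]]'

```text
clock: 3.58
eef_pos: [0.3569, 0.2929, 0.1908]
tool_rot: [3.141, -0.0, 2.692]
contact_force: [0.0, -0.3, -1.9]
grip_width: 0.333
gripper_force: 20.0
```

Call:
servo_tool --claw '[0.02, 0.02, 0.02, 0.02, 0.02, 0.02, 0.02, 0.02, 0.02, 0.02]' --slide '[[0.01, 0.005, 0], [0.02, 0.011, 0], [0.022, 0.013, 0], [0.025, 0.014, 0], [0.025, 0.014, 0], [0.025, 0.014, 0], [0.02, 0.011, 0], [0.014, 0.008, 0], [0.005, 0.003, 0], [0, 0, 0]]' --delta_rot '[[0, 0, 0], [0, 0, 0], [0, 0, 0], [0, 0, 0], [0, 0, 0], [0, 0, 0], [0, 0, 0], [0, 0, 0], [0, 0, 0], [0, 0, 0]]'

```text
clock: 4.42
eef_pos: [0.5239, 0.3862, 0.1888]
tool_rot: [-3.14, -0.001, 2.691]
contact_force: [-0.7, 0.5, -2.4]
grip_width: 0.331
gripper_force: 20.0
```

```bash
python3 - <<'E'
from h import *
print(r.observe()["eef_pos"],r.observe()["tool_rot"])
i,im=snap("wrist","w2");i2,a=snap("top","t2");i3,b=snap("side","s2")
o=np.hstack([cv2.resize(im,(400,300)),cv2.resize(b[80:200,130:290],(400,300),interpolation=2)])
cv2.imwrite("pics/c2.png",o[:,:,::-1])
E
```

```text
[0.52392423 0.38615839 0.18879302] [-3.13964931e+00 -1.12311848e-03  2.69144650e+00]
```

View pics/c2.png

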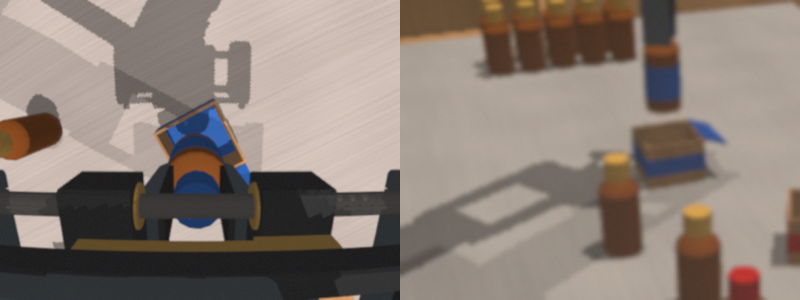

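The blue bottle hangs upright above the blue carton. The near rim corners show at crop (155,133) and (214,100), so I'll check the centre from those.

```bash
python3 - <<'E'
from h import *
i=r.camera_info("wrist")
p=onz(i,155*1.28,133*1.28,.06);q=onz(i,214*1.28,100*1.28,.06);d=(q-p)/np.linalg.norm(q-p)
print(p,q,np.linalg.norm(q-p))
for s in(1,-1): print((p+q)/2+s*.04*np.array([-d[1],d[0]]))
E
```

```text
[0.48707529 0.34933739] [0.48272299 0.42563313] 0.07641977703553303
[0.44496407 0.38520716]
[0.52483422 0.38976336]
```

Call:
servo_tool --claw '[0.02, 0.02, 0.02, 0.02, 0.02, 0.02, 0.02, 0.02, 0.02, 0.02]' --slide '[[0, 0.002, -0.01], [0, 0, -0.015], [0, 0, -0.015], [0, 0, -0.015], [0, 0, -0.013], [0, 0, -0.01], [0, 0, -0.008], [0, 0, -0.004], [0, 0, -0.002], [0, 0, 0]]' --delta_rot '[[0, 0, 0], [0, 0, 0], [0, 0, 0], [0, 0, 0], [0, 0, 0], [0, 0, 0], [0, 0, 0], [0, 0, 0], [0, 0, 0], [0, 0, 0]]'

```text
clock: 5.4
eef_pos: [0.523, 0.3879, 0.099]
tool_rot: [3.141, 0.0, 2.692]
contact_force: [-0.4, -0.3, -2.2]
grip_width: 0.337
gripper_force: 20.0
```

Call:
servo_tool --claw '[0.02, 0.02, 0.02, 0.02, 0.02, 0.02, 0.02, 0.02, 0.02, 0.02]' --slide '[[0, 0, -0.001], [0, 0, -0.001], [0, 0, -0.0005], [0, 0, 0], [0, 0, 0], [0, 0, 0], [0, 0, 0], [0, 0, 0], [0, 0, 0], [0, 0, 0]]' --delta_rot '[[0, 0, 0], [0, 0, 0], [0, 0, 0], [0, 0, 0], [0, 0, 0], [0, 0, 0], [0, 0, 0], [0, 0, 0], [0, 0, 0], [0, 0, 0]]'

```text
clock: 6.23
eef_pos: [0.523, 0.3878, 0.0965]
tool_rot: [3.141, 0.0, 2.692]
contact_force: [-0.2, 0.1, -2.5]
grip_width: 0.337
gripper_force: 20.0
```

Call:
servo_tool --claw '[0.02, 0.02, 0.02, 0.02, 0.02, 0.02, 0.02, 0.02, 0.02, 0.02]' --slide '[[0, 0, -0.001], [0, 0, -0.001], [0, 0, -0.0005], [0, 0, 0], [0, 0, 0], [0, 0, 0], [0, 0, 0], [0, 0, 0], [0, 0, 0], [0, 0, 0]]' --delta_rot '[[0, 0, 0], [0, 0, 0], [0, 0, 0], [0, 0, 0], [0, 0, 0], [0, 0, 0], [0, 0, 0], [0, 0, 0], [0, 0, 0], [0, 0, 0]]'

```text
clock: 7.07
eef_pos: [0.5231, 0.3878, 0.0944]
tool_rot: [3.141, 0.0, 2.692]
contact_force: [-1.2, -1.7, 3.8]
grip_width: 0.334
gripper_force: 20.0
```

Call:
servo_tool --claw '[0.033, 0.037, 0.042, 0.047, 0.052, 0.06, 0.065, 0.065, 0.065, 0.065]' --slide '[[0, 0, 0], [0, 0, 0], [0, 0, 0], [0, 0, 0], [0, 0, 0], [0, 0, 0], [0, 0, 0.005], [0, 0, 0.02], [0, 0, 0.035], [0, 0, 0.04]]' --delta_rot '[[0, 0, 0], [0, 0, 0], [0, 0, 0], [0, 0, 0], [0, 0, 0], [0, 0, 0], [0, 0, 0], [0, 0, 0], [0, 0, 0], [0, 0, 0]]'

```text
clock: 7.9
eef_pos: [0.5219, 0.387, 0.1932]
tool_rot: [-3.137, -0.002, 2.692]
contact_force: [0.4, 0.7, 0.4]
grip_width: 0.716
gripper_force: 0.0
```

Call:
servo_tool --claw '[0.065, 0.065, 0.065, 0.065, 0.065, 0.065, 0.065, 0.065, 0.065, 0.065]' --slide '[[0, -0.01, 0.02], [-0.005, -0.03, 0], [-0.006, -0.033, 0], [-0.006, -0.033, 0], [-0.006, -0.033, 0], [-0.006, -0.033, 0], [-0.006, -0.033, 0], [-0.005, -0.033, 0], [0, -0.03, 0], [0, -0.02, 0]]' --delta_rot '[[0, 0, 0], [0, 0, 0], [0, 0, 0], [0, 0, 0], [0, 0, 0], [0, 0, 0], [0, 0, 0], [0, 0, 0], [0, 0, 0], [0, 0, 0]]'

```text
clock: 8.73
eef_pos: [0.4824, 0.0974, 0.2147]
tool_rot: [-3.141, 0.001, 2.691]
contact_force: [0.5, 0.3, 0.4]
grip_width: 0.711
gripper_force: 0.0
```

Call:
servo_tool --claw '[0.065, 0.065, 0.065, 0.065, 0.065, 0.065, 0.065, 0.065, 0.065, 0.065]' --slide '[[-0.002, -0.03, 0], [-0.002, -0.03, 0], [-0.002, -0.03, 0], [-0.001, -0.03, 0], [0, -0.03, 0], [0, -0.02, 0], [0, -0.014, 0], [0, 0, 0], [0, 0, 0], [0, 0, 0]]' --delta_rot '[[0, 0, 0], [0, 0, 0], [0, 0, 0], [0, 0, 0], [0, 0, 0], [0, 0, 0], [0, 0, 0], [0, 0, 0], [0, 0, 0], [0, 0, 0]]'

```text
clock: 9.57
eef_pos: [0.476, -0.0835, 0.2141]
tool_rot: [3.141, -0.0, 2.692]
contact_force: [0.2, 0.1, -0.7]
grip_width: 0.711
gripper_force: 0.0
```

```bash
cat > cap.py <<'E'
import sys
from h import *
R={"red":((172,140,60),(180,255,255)),"green":((45,100,40),(75,255,255)),"white":((10,0,140),(45,90,255))}
n=sys.argv[1];print(r.observe()["eef_pos"].round(4) if hasattr(r.observe()["eef_pos"],"round") else r.observe()["eef_pos"])
i,im=snap("wrist","w_"+n);hsv=cv2.cvtColor(im,cv2.COLOR_RGB2HSV);lo,hi=R[n];m=cv2.inRange(hsv,np.array(lo),np.array(hi))
if n=="red": m|=cv2.inRange(hsv,np.array((0,200,100)),np.array((3,255,255)))
for c in cv2.findContours(m,0,1)[0]:
    if cv2.contourArea(c)>150:
        (u,v),q=cv2.minEnclosingCircle(c);print(round(u),round(v),round(q),cv2.contourArea(c),onz(i,u,v,.115).round(4))
E
python3 cap.py red
```

```text
[ 0.476  -0.0835  0.2141]
480 220 16 466.5 [0.5822 0.0869]
250 196 17 176.0 [ 0.476  -0.0845]
```

Call:
servo_tool --claw '[0.06, 0.06, 0.06, 0.06, 0.06, 0.06, 0.06, 0.06, 0.06, 0.06]' --slide '[[0, -0.001, -0.015], [0, 0, -0.015], [0, 0, -0.015], [0, 0, -0.015], [0, 0, -0.015], [0, 0, -0.015], [0, 0, -0.015], [0, 0, -0.01], [0, 0, -0.008], [0, 0, 0]]' --delta_rot '[[0, 0, 0], [0, 0, 0], [0, 0, 0], [0, 0, 0], [0, 0, 0], [0, 0, 0], [0, 0, 0], [0, 0, 0], [0, 0, 0], [0, 0, 0]]'

```text
clock: 10.45
eef_pos: [0.475, -0.0841, 0.0896]
tool_rot: [-3.141, -0.003, 2.693]
contact_force: [-0.4, 0.7, 1.3]
grip_width: 0.66
gripper_force: 0.0
```

Call:
servo_tool --claw '[0.05, 0.045, 0.04, 0.036, 0.033, 0.03, 0.027, 0.025, 0.025, 0.025]' --slide '[[0, 0, 0], [0, 0, 0], [0, 0, 0], [0, 0, 0], [0, 0, 0], [0, 0, 0], [0, 0, 0], [0, 0, 0], [0, 0, 0], [0, 0, 0]]' --delta_rot '[[0, 0, 0], [0, 0, 0], [0, 0, 0], [0, 0, 0], [0, 0, 0], [0, 0, 0], [0, 0, 0], [0, 0, 0], [0, 0, 0], [0, 0, 0]]' --newtons 20

```text
clock: 11.28
eef_pos: [0.4765, -0.0851, 0.0914]
tool_rot: [3.141, 0.001, 2.692]
contact_force: [0.0, 1.4, 4.6]
grip_width: 0.333
gripper_force: 20.0
```

Call:
servo_tool --claw '[0.02, 0.02, 0.02, 0.02, 0.02, 0.02, 0.02, 0.02, 0.02, 0.02]' --slide '[[0, 0, 0.005], [0, 0, 0.01], [0, 0, 0.015], [0, 0, 0.015], [0, 0, 0.015], [0, 0, 0.015], [0, 0, 0.015], [0, 0, 0.01], [0, 0, 0], [0, 0, 0]]' --delta_rot '[[0, 0, 0], [0, 0, 0], [0, 0, 0], [0, 0, 0], [0, 0, 0], [0, 0, 0], [0, 0, 0], [0, 0, 0], [0, 0, 0], [0, 0, 0]]'

```text
clock: 12.12
eef_pos: [0.4756, -0.0853, 0.1907]
tool_rot: [-3.141, -0.0, 2.692]
contact_force: [0.5, 0.8, -1.9]
grip_width: 0.334
gripper_force: 20.0
```

Call:
servo_tool --claw '[0.02, 0.02, 0.02, 0.02, 0.02, 0.02, 0.02, 0.02, 0.02, 0.02]' --slide '[[0.008, 0.01, 0], [0.016, 0.02, 0], [0.02, 0.025, 0], [0.022, 0.028, 0], [0.022, 0.028, 0], [0.022, 0.028, 0], [0.02, 0.025, 0], [0.018, 0.022, 0], [0.01, 0.012, 0], [0.005, 0.007, 0]]' --delta_rot '[[0, 0, 0], [0, 0, 0], [0, 0, 0], [0, 0, 0], [0, 0, 0], [0, 0, 0], [0, 0, 0], [0, 0, 0], [0, 0, 0], [0, 0, 0]]'

```text
clock: 12.95
eef_pos: [0.6398, 0.1227, 0.1886]
tool_rot: [-3.141, -0.002, 2.694]
contact_force: [-0.6, 0.6, -2.1]
grip_width: 0.339
gripper_force: 20.0
```

```bash
python3 - <<'E'
from h import *
print(r.observe()["eef_pos"])
i,im=snap("wrist","w3")
o=cv2.resize(im[60:300,100:420],None,fx=2.4,fy=2.4,interpolation=2)
cv2.imwrite("pics/c3.png",o[:,:,::-1])
E
```

```text
[0.63980697 0.12265169 0.1886214 ]
```

View pics/c3.png

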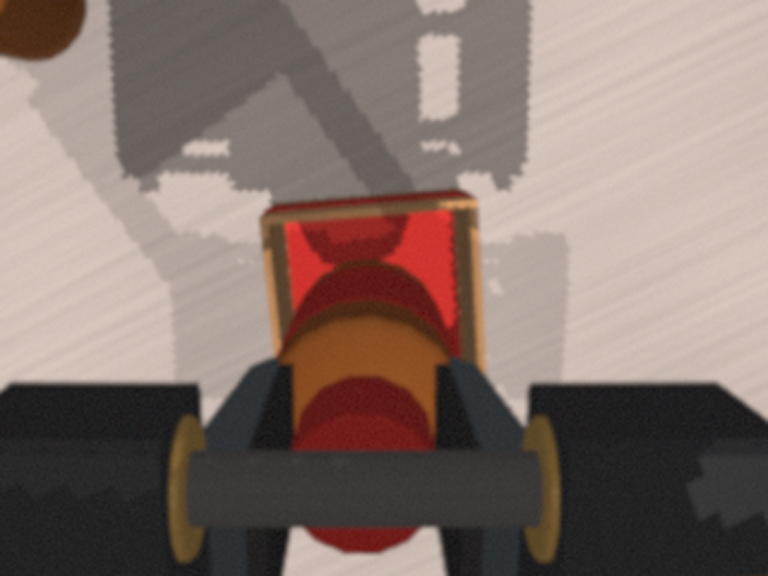

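Upright over the red carton; its rim corners are at crop (263,214) and (477,198).

```bash
cat > ctr.py <<'E'
import sys
from h import *
i=r.camera_info("wrist");a=list(map(float,sys.argv[1:5]))
p,q=[onz(i,100+x/2.4,60+y/2.4,.06) for x,y in(a[:2],a[2:])];d=(q-p)/np.linalg.norm(q-p)
print(p,q,np.linalg.norm(q-p),r.observe()["eef_pos"])
for s in(1,-1): print((p+q)/2+s*.04*np.array([-d[1],d[0]]))
E
python3 ctr.py 263 214 477 198
```

```text
[0.59274429 0.10505868] [0.62120004 0.17776287] 0.07807450299251464 [0.64002178 0.12290206 0.18876235]
[0.56972354 0.15598954]
[0.64422078 0.12683201]
```

Call:
servo_tool --claw '[0.02, 0.02, 0.02, 0.02, 0.02, 0.02, 0.02, 0.02, 0.02, 0.02]' --slide '[[0.003, 0.003, -0.01], [0, 0, -0.015], [0, 0, -0.015], [0, 0, -0.015], [0, 0, -0.013], [0, 0, -0.01], [0, 0, -0.008], [0, 0, -0.005], [0, 0, -0.002], [0, 0, -0.001]]' --delta_rot '[[0, 0, 0], [0, 0, 0], [0, 0, 0], [0, 0, 0], [0, 0, 0], [0, 0, 0], [0, 0, 0], [0, 0, 0], [0, 0, 0], [0, 0, 0]]'

```text
clock: 13.83
eef_pos: [0.642, 0.1227, 0.0969]
tool_rot: [3.141, 0.0, 2.692]
contact_force: [0.2, 0.5, -2.2]
grip_width: 0.334
gripper_force: 20.0
```

Call:
servo_tool --claw '[0.02, 0.02, 0.02, 0.02, 0.02, 0.02, 0.02, 0.02, 0.02, 0.02]' --slide '[[0, 0, -0.001], [0, 0, -0.001], [0, 0, -0.0005], [0, 0, 0], [0, 0, 0], [0, 0, 0], [0, 0, 0], [0, 0, 0], [0, 0, 0], [0, 0, 0]]' --delta_rot '[[0, 0, 0], [0, 0, 0], [0, 0, 0], [0, 0, 0], [0, 0, 0], [0, 0, 0], [0, 0, 0], [0, 0, 0], [0, 0, 0], [0, 0, 0]]'

```text
clock: 14.67
eef_pos: [0.6421, 0.1229, 0.0946]
tool_rot: [3.141, 0.0, 2.692]
contact_force: [-1.5, 0.4, -2.0]
grip_width: 0.335
gripper_force: 20.0
```

Call:
servo_tool --claw '[0.02, 0.02, 0.02, 0.032, 0.034, 0.037, 0.042, 0.05, 0.06, 0.065]' --slide '[[0, 0, -0.001], [0, 0, 0], [0, 0, 0], [0, 0, 0], [0, 0, 0], [0, 0, 0], [0, 0, 0], [0, 0, 0], [0, 0, 0], [0, 0, 0]]' --delta_rot '[[0, 0, 0], [0, 0, 0], [0, 0, 0], [0, 0, 0], [0, 0, 0], [0, 0, 0], [0, 0, 0], [0, 0, 0], [0, 0, 0], [0, 0, 0]]'

```text
clock: 15.5
eef_pos: [0.6419, 0.1227, 0.0932]
tool_rot: [-3.141, -0.0, 2.692]
contact_force: [-0.0, 0.3, -0.8]
grip_width: 0.645
gripper_force: 0.0
```

Call:
servo_tool --claw '[0.065, 0.065, 0.065, 0.065, 0.065, 0.065, 0.065, 0.065, 0.065, 0.065]' --slide '[[0, 0, 0.02], [0, 0, 0.035], [0, 0, 0.035], [-0.006, -0.009, 0.03], [-0.018, -0.027, 0], [-0.02, -0.031, 0], [-0.02, -0.031, 0], [-0.02, -0.031, 0], [-0.02, -0.031, 0], [-0.02, -0.031, 0]]' --delta_rot '[[0, 0, 0], [0, 0, 0], [0, 0, 0], [0, 0, 0], [0, 0, 0], [0, 0, 0], [0, 0, 0], [0, 0, 0], [0, 0, 0], [0, 0, 0]]'

```text
clock: 16.33
eef_pos: [0.5167, -0.0694, 0.2135]
tool_rot: [-3.142, 0.0, 2.692]
contact_force: [0.4, -0.1, -0.3]
grip_width: 0.713
gripper_force: 0.0
```

Call:
servo_tool --claw '[0.065, 0.065, 0.065, 0.065, 0.065, 0.065, 0.065, 0.065, 0.065, 0.065]' --slide '[[-0.02, -0.031, 0], [-0.02, -0.031, 0], [-0.02, -0.031, 0], [-0.015, -0.023, 0], [-0.01, -0.015, 0], [-0.003, -0.004, 0], [0, 0, 0], [0, 0, 0], [0, 0, 0], [0, 0, 0]]' --delta_rot '[[0, 0, 0], [0, 0, 0], [0, 0, 0], [0, 0, 0], [0, 0, 0], [0, 0, 0], [0, 0, 0], [0, 0, 0], [0, 0, 0], [0, 0, 0]]'

```text
clock: 17.17
eef_pos: [0.4307, -0.2023, 0.2134]
tool_rot: [3.141, 0.0, 2.693]
contact_force: [0.1, 0.3, 0.3]
grip_width: 0.713
gripper_force: 0.0
```

```bash
python3 cap.py green
```

```text
[ 0.4307 -0.2023  0.2134]
251 194 19 1030.0 [ 0.4292 -0.202 ]
```

Call:
servo_tool --claw '[0.06, 0.06, 0.06, 0.06, 0.06, 0.06, 0.06, 0.06, 0.06, 0.06]' --slide '[[-0.001, 0, -0.015], [0, 0, -0.015], [0, 0, -0.015], [0, 0, -0.015], [0, 0, -0.015], [0, 0, -0.015], [0, 0, -0.015], [0, 0, -0.01], [0, 0, -0.007], [0, 0, 0]]' --delta_rot '[[0, 0, 0], [0, 0, 0], [0, 0, 0], [0, 0, 0], [0, 0, 0], [0, 0, 0], [0, 0, 0], [0, 0, 0], [0, 0, 0], [0, 0, 0]]'

```text
clock: 18.05
eef_pos: [0.4285, -0.2023, 0.0902]
tool_rot: [3.141, -0.003, 2.693]
contact_force: [-0.4, 0.9, 0.3]
grip_width: 0.664
gripper_force: 0.0
```

Call:
servo_tool --claw '[0.05, 0.045, 0.04, 0.036, 0.033, 0.03, 0.027, 0.025, 0.025, 0.025]' --slide '[[0, 0, 0], [0, 0, 0], [0, 0, 0], [0, 0, 0], [0, 0, 0], [0, 0, 0], [0, 0, 0], [0, 0, 0], [0, 0, 0], [0, 0, 0]]' --delta_rot '[[0, 0, 0], [0, 0, 0], [0, 0, 0], [0, 0, 0], [0, 0, 0], [0, 0, 0], [0, 0, 0], [0, 0, 0], [0, 0, 0], [0, 0, 0]]' --newtons 20

```text
clock: 18.88
eef_pos: [0.4294, -0.2032, 0.0919]
tool_rot: [3.141, 0.001, 2.692]
contact_force: [0.4, 2.0, 4.0]
grip_width: 0.336
gripper_force: 20.0
```

Call:
servo_tool --claw '[0.02, 0.02, 0.02, 0.02, 0.02, 0.02, 0.02, 0.02, 0.02, 0.02]' --slide '[[0, 0, 0.005], [0, 0, 0.01], [0, 0, 0.015], [0, 0, 0.015], [0, 0, 0.015], [0, 0, 0.015], [0, 0, 0.015], [0, 0, 0.01], [0, 0, 0], [0, 0, 0]]' --delta_rot '[[0, 0, 0], [0, 0, 0], [0, 0, 0], [0, 0, 0], [0, 0, 0], [0, 0, 0], [0, 0, 0], [0, 0, 0], [0, 0, 0], [0, 0, 0]]'

```text
clock: 19.72
eef_pos: [0.4287, -0.2032, 0.1912]
tool_rot: [-3.141, -0.0, 2.692]
contact_force: [-0.2, -0.1, -2.2]
grip_width: 0.335
gripper_force: 20.0
```

Call:
servo_tool --claw '[0.02, 0.02, 0.02, 0.02, 0.02, 0.02, 0.02, 0.02, 0.02, 0.02]' --slide '[[0.003, -0.007, 0], [0.006, -0.014, 0], [0.008, -0.018, 0], [0.009, -0.021, 0], [0.009, -0.021, 0], [0.009, -0.021, 0], [0.008, -0.02, 0], [0.006, -0.014, 0], [0.003, -0.008, 0], [0.001, -0.003, 0]]' --delta_rot '[[0, 0, 0], [0, 0, 0], [0, 0, 0], [0, 0, 0], [0, 0, 0], [0, 0, 0], [0, 0, 0], [0, 0, 0], [0, 0, 0], [0, 0, 0]]'

```text
clock: 20.55
eef_pos: [0.4912, -0.3522, 0.19]
tool_rot: [-3.141, -0.001, 2.69]
contact_force: [0.7, 0.4, -1.8]
grip_width: 0.334
gripper_force: 20.0
```

```bash
python3 - <<'E'
from h import *
print(r.observe()["eef_pos"])
i,im=snap("wrist","w4")
o=cv2.resize(im[60:300,100:420],None,fx=2.4,fy=2.4,interpolation=2)
cv2.imwrite("pics/c4.png",o[:,:,::-1])
E
```

```text
[ 0.49120416 -0.35218229  0.19001187]
```

View pics/c4.png

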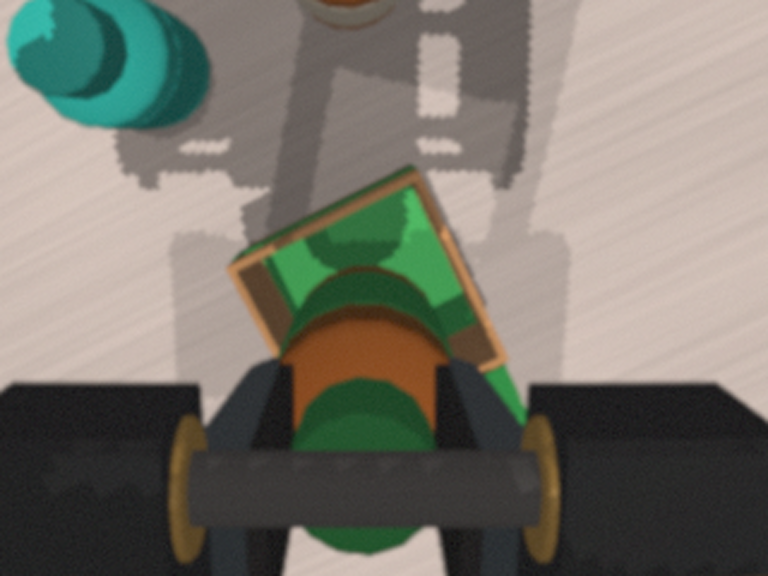

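Green bottle upright over the green carton; its rim corners are at crop (229,268), (416,170) and (507,358).

```bash
python3 ctr.py 229 268 416 170; python3 ctr.py 229 268 507 358
```

```text
[ 0.4560793  -0.39026489] [ 0.45384554 -0.3124877 ] 0.07780926929696194 [ 0.49103246 -0.35165239  0.1902354 ]
[ 0.41497891 -0.35252462]
[ 0.49494593 -0.35022797]
[ 0.4560793  -0.39026489] [ 0.53308723 -0.31106368] 0.11046743082925821 [ 0.49103246 -0.35165239  0.1902354 ]
[ 0.46590469 -0.3227799 ]
[ 0.52326184 -0.37854868]
```

Call:
servo_tool --claw '[0.02, 0.02, 0.02, 0.02, 0.02, 0.02, 0.02, 0.02, 0.02, 0.02]' --slide '[[0.003, 0.001, -0.01], [0, 0, -0.015], [0, 0, -0.015], [0, 0, -0.015], [0, 0, -0.013], [0, 0, -0.01], [0, 0, -0.008], [0, 0, -0.005], [0, 0, -0.002], [0, 0, -0.001]]' --delta_rot '[[0, 0, 0], [0, 0, 0], [0, 0, 0], [0, 0, 0], [0, 0, 0], [0, 0, 0], [0, 0, 0], [0, 0, 0], [0, 0, 0], [0, 0, 0]]'

```text
clock: 21.43
eef_pos: [0.4941, -0.3491, 0.0975]
tool_rot: [3.141, 0.0, 2.692]
contact_force: [0.4, 0.4, -1.7]
grip_width: 0.331
gripper_force: 20.0
```

Call:
servo_tool --claw '[0.02, 0.02, 0.02, 0.02, 0.02, 0.02, 0.02, 0.02, 0.02, 0.02]' --slide '[[0, 0, -0.001], [0, 0, -0.001], [0, 0, -0.001], [0, 0, 0], [0, 0, 0], [0, 0, 0], [0, 0, 0], [0, 0, 0], [0, 0, 0], [0, 0, 0]]' --delta_rot '[[0, 0, 0], [0, 0, 0], [0, 0, 0], [0, 0, 0], [0, 0, 0], [0, 0, 0], [0, 0, 0], [0, 0, 0], [0, 0, 0], [0, 0, 0]]'

```text
clock: 22.27
eef_pos: [0.4944, -0.3494, 0.0949]
tool_rot: [-3.142, 0.001, 2.692]
contact_force: [1.2, 0.3, 1.0]
grip_width: 0.332
gripper_force: 20.0
```

Call:
servo_tool --claw '[0.02, 0.032, 0.034, 0.037, 0.042, 0.05, 0.06, 0.06, 0.06, 0.06]' --slide '[[0, 0, -0.0005], [0, 0, 0], [0, 0, 0], [0, 0, 0], [0, 0, 0], [0, 0, 0], [0, 0, 0], [0, 0, 0.01], [0, 0, 0.03], [0, 0, 0.03]]' --delta_rot '[[0, 0, 0], [0, 0, 0], [0, 0, 0], [0, 0, 0], [0, 0, 0], [0, 0, 0], [0, 0, 0], [0, 0, 0], [0, 0, 0], [0, 0, 0]]'

```text
clock: 23.1
eef_pos: [0.4932, -0.3486, 0.1641]
tool_rot: [3.141, -0.003, 2.692]
contact_force: [0.7, -0.6, 0.1]
grip_width: 0.658
gripper_force: 0.0
```

Call:
servo_tool --claw '[0.06, 0.06, 0.06, 0.06, 0.06, 0.06, 0.06, 0.06, 0.06, 0.06]' --slide '[[0, 0, 0.03], [0, 0, 0.02], [-0.02, 0.007, 0], [-0.03, 0.012, 0], [-0.03, 0.012, 0], [-0.025, 0.01, 0], [-0.015, 0.005, 0], [-0.004, 0, 0], [0, 0, 0], [0, 0, 0]]' --delta_rot '[[0, 0, 0], [0, 0, 0], [0, 0, 0], [0, 0, 0], [0, 0, 0], [0, 0, 0], [0, 0, 0], [0, 0, 0], [0, 0, 0], [0, 0, 0]]'

```text
clock: 23.93
eef_pos: [0.3709, -0.3039, 0.2146]
tool_rot: [-3.141, 0.002, 2.692]
contact_force: [1.3, -1.1, -0.3]
grip_width: 0.658
gripper_force: 0.0
```

```bash
python3 cap.py white|sort -k4 -n|tail -8
```

```text
[ 0.3709 -0.3039  0.2146]
310 294 16 239.5 [ 0.4747 -0.2964]
203 299 21 730.0 [ 0.4376 -0.3843]
256 111 278 88023.5 [ 0.3118 -0.2717]
```

View pics/w_white.png

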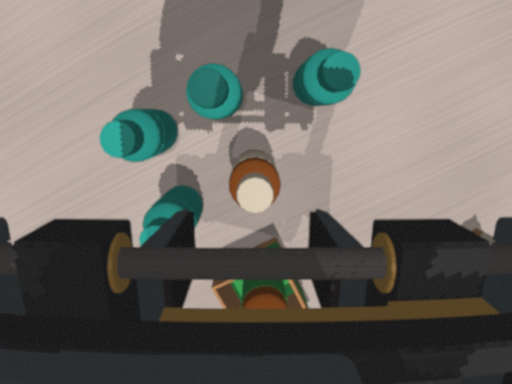

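The white cap is at (255,194). The turquoise bottle at (170,210) is close to the left finger, so I'll turn the fingers 20° away from it.

Call:
servo_tool --claw '[0.055, 0.055, 0.055, 0.055, 0.055, 0.055, 0.055, 0.055, 0.055, 0.055]' --slide '[[0, 0, 0], [0, 0, 0], [0, 0, 0], [0, 0, 0], [0, 0, 0], [0, 0, 0], [0, 0, 0], [0, 0, 0], [0, 0, 0], [0, 0, 0]]' --delta_rot '[[0, 0, -4], [0, 0, -4], [0, 0, -4], [0, 0, -4], [0, 0, -4], [0, 0, 0], [0, 0, 0], [0, 0, 0], [0, 0, 0], [0, 0, 0]]'

```text
clock: 24.82
eef_pos: [0.3702, -0.3032, 0.2139]
tool_rot: [3.141, -0.0, 2.343]
contact_force: [0.4, 0.7, -0.5]
grip_width: 0.6
gripper_force: 0.0
```

```bash
python3 - <<'E'
from h import *
s=r.observe();print(s["eef_pos"],s["tool_rot"],s["joint_positions"])
i,im=snap("wrist","w5");g=cv2.GaussianBlur(cv2.cvtColor(im,cv2.COLOR_RGB2HSV),(3,3),0)[150:240,200:310]
m=cv2.inRange(g,np.array((15,0,150)),np.array((40,75,255)))
c=cv2.HoughCircles(cv2.cvtColor(im,cv2.COLOR_RGB2GRAY)[150:240,200:310],cv2.HOUGH_GRADIENT,1,30,param1=80,param2=12,minRadius=14,maxRadius=22)
for u,v,q in c[0][:3]: print(u+200,v+150,q,onz(i,u+200,v+150,.115))
E
```

```text
[ 0.37017178 -0.30324266  0.21392863] [ 3.14146850e+00 -5.26484854e-05  2.34346570e+00] [-7.10460432e-01  1.67558962e-01  1.77306043e+00  1.37588555e-04
  1.20101484e+00 -1.48317953e+00]
254.5 195.5 18.1 [ 0.37190587 -0.30128579]
```

Call:
servo_tool --claw '[0.055, 0.055, 0.055, 0.055, 0.055, 0.055, 0.055, 0.055, 0.055, 0.055]' --slide '[[0.0015, 0.0015, -0.015], [0, 0, -0.015], [0, 0, -0.015], [0, 0, -0.015], [0, 0, -0.015], [0, 0, -0.015], [0, 0, -0.015], [0, 0, -0.01], [0, 0, -0.0075], [0, 0, 0]]' --delta_rot '[[0, 0, 0], [0, 0, 0], [0, 0, 0], [0, 0, 0], [0, 0, 0], [0, 0, 0], [0, 0, 0], [0, 0, 0], [0, 0, 0], [0, 0, 0]]'

```text
clock: 25.7
eef_pos: [0.3708, -0.3011, 0.0902]
tool_rot: [-3.141, -0.003, 2.343]
contact_force: [-0.3, 0.8, -0.3]
grip_width: 0.604
gripper_force: 0.0
```

Call:
servo_tool --claw '[0.05, 0.045, 0.04, 0.036, 0.033, 0.03, 0.027, 0.025, 0.025, 0.025]' --slide '[[0, 0, 0], [0, 0, 0], [0, 0, 0], [0, 0, 0], [0, 0, 0], [0, 0, 0], [0, 0, 0], [0, 0, 0], [0, 0, 0], [0, 0, 0]]' --delta_rot '[[0, 0, 0], [0, 0, 0], [0, 0, 0], [0, 0, 0], [0, 0, 0], [0, 0, 0], [0, 0, 0], [0, 0, 0], [0, 0, 0], [0, 0, 0]]' --newtons 20

```text
clock: 26.53
eef_pos: [0.3717, -0.3019, 0.0918]
tool_rot: [3.141, 0.001, 2.343]
contact_force: [-0.6, 0.8, 4.1]
grip_width: 0.331
gripper_force: 20.0
```

Call:
servo_tool --claw '[0.02, 0.02, 0.02, 0.02, 0.02, 0.02, 0.02, 0.02, 0.02, 0.02]' --slide '[[0, 0, 0.005], [0, 0, 0.01], [0, 0, 0.015], [0, 0, 0.015], [0, 0, 0.015], [0, 0, 0.015], [0, 0, 0.015], [0, 0, 0.01], [0, 0, 0], [0, 0, 0]]' --delta_rot '[[0, 0, 0], [0, 0, 0], [0, 0, 0], [0, 0, 0], [0, 0, 0], [0, 0, 0], [0, 0, 0], [0, 0, 0], [0, 0, 0], [0, 0, 0]]'

```text
clock: 27.37
eef_pos: [0.3714, -0.3016, 0.1912]
tool_rot: [3.142, -0.0, 2.343]
contact_force: [-0.1, 0.8, -2.8]
grip_width: 0.328
gripper_force: 20.0
```

Call:
servo_tool --claw '[0.02, 0.02, 0.02, 0.02, 0.02, 0.02, 0.02, 0.02, 0.02, 0.02]' --slide '[[0.01, 0.008, 0], [0.022, 0.018, 0], [0.028, 0.023, 0], [0.03, 0.025, 0], [0.031, 0.026, 0], [0.031, 0.026, 0], [0.03, 0.024, 0], [0.025, 0.02, 0], [0.015, 0.012, 0], [0.005, 0.005, 0]]' --delta_rot '[[0, 0, 0], [0, 0, 0], [0, 0, 0], [0, 0, 0], [0, 0, 0], [0, 0, 0], [0, 0, 0], [0, 0, 0], [0, 0, 0], [0, 0, 0]]'

```text
clock: 28.2
eef_pos: [0.6002, -0.1122, 0.1892]
tool_rot: [-3.141, -0.002, 2.345]
contact_force: [0.3, 0.1, -2.3]
grip_width: 0.332
gripper_force: 20.0
```

```bash
python3 - <<'E'
from h import *
print(r.observe()["eef_pos"])
i,im=snap("wrist","w6")
o=cv2.resize(im[60:300,100:420],None,fx=2.4,fy=2.4,interpolation=2)
cv2.imwrite("pics/c6.png",o[:,:,::-1])
E
```

```text
[ 0.60016422 -0.11220262  0.18915779]
```

View pics/c6.png

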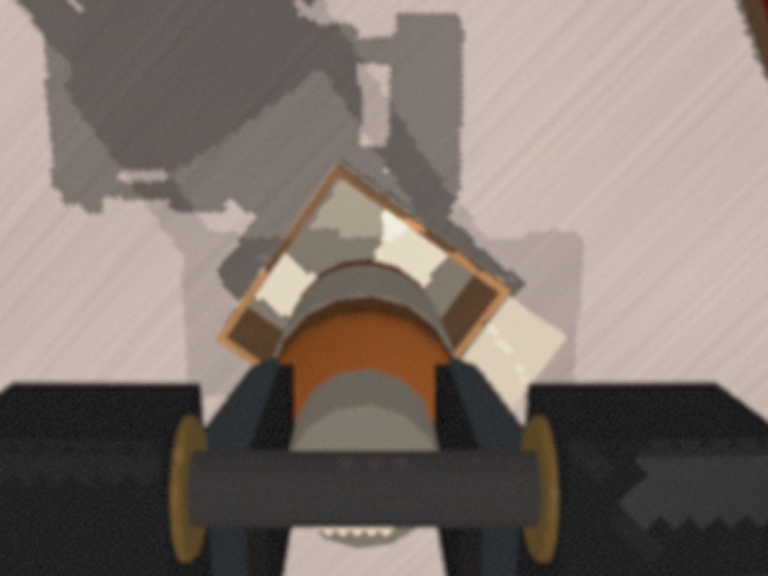

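The white bottle is upright over the white carton; its rim corners are at crop (218,340), (337,164) and (511,290).

```bash
python3 ctr.py 218 340 337 164; python3 ctr.py 218 340 511 290
```

```text
[ 0.56921167 -0.15989999] [ 0.55596675 -0.08121764] 0.079789344092645 [ 0.59969974 -0.11237771  0.18927717]
[ 0.52314417 -0.12719876]
[ 0.60203425 -0.11391887]
[ 0.56921167 -0.15989999] [ 0.63447697 -0.06908246] 0.11183640946280209 [ 0.59969974 -0.11237771  0.18927717]
[ 0.56936205 -0.09114809]
[ 0.6343266  -0.13783435]
```

Call:
servo_tool --claw '[0.02, 0.02, 0.02, 0.02, 0.02, 0.02, 0.02, 0.02, 0.02, 0.02]' --slide '[[0.002, -0.001, -0.01], [0, 0, -0.015], [0, 0, -0.015], [0, 0, -0.015], [0, 0, -0.013], [0, 0, -0.01], [0, 0, -0.008], [0, 0, -0.005], [0, 0, -0.002], [0, 0, -0.001]]' --delta_rot '[[0, 0, 0], [0, 0, 0], [0, 0, 0], [0, 0, 0], [0, 0, 0], [0, 0, 0], [0, 0, 0], [0, 0, 0], [0, 0, 0], [0, 0, 0]]'

```text
clock: 29.08
eef_pos: [0.6004, -0.116, 0.0974]
tool_rot: [3.142, 0.0, 2.342]
contact_force: [0.5, 0.1, -2.2]
grip_width: 0.333
gripper_force: 20.0
```

Call:
servo_tool --claw '[0.02, 0.02, 0.02, 0.02, 0.02, 0.02, 0.02, 0.02, 0.02, 0.02]' --slide '[[0, 0, -0.001], [0, 0, -0.001], [0, 0, -0.001], [0, 0, 0], [0, 0, 0], [0, 0, 0], [0, 0, 0], [0, 0, 0], [0, 0, 0], [0, 0, 0]]' --delta_rot '[[0, 0, 0], [0, 0, 0], [0, 0, 0], [0, 0, 0], [0, 0, 0], [0, 0, 0], [0, 0, 0], [0, 0, 0], [0, 0, 0], [0, 0, 0]]'

```text
clock: 29.92
eef_pos: [0.6009, -0.1157, 0.0949]
tool_rot: [3.141, 0.001, 2.343]
contact_force: [0.3, -0.2, 0.6]
grip_width: 0.332
gripper_force: 20.0
```

Call:
servo_tool --claw '[0.02, 0.032, 0.034, 0.037, 0.042, 0.05, 0.06, 0.06, 0.06, 0.06]' --slide '[[0, 0, -0.0005], [0, 0, 0], [0, 0, 0], [0, 0, 0], [0, 0, 0], [0, 0, 0], [0, 0, 0], [0, 0, 0.01], [0, 0, 0.03], [0, 0, 0.03]]' --delta_rot '[[0, 0, 0], [0, 0, 0], [0, 0, 0], [0, 0, 0], [0, 0, 0], [0, 0, 0], [0, 0, 0], [0, 0, 0], [0, 0, 0], [0, 0, 0]]'

```text
clock: 30.75
eef_pos: [0.5995, -0.1155, 0.164]
tool_rot: [-3.14, -0.003, 2.343]
contact_force: [-0.3, -0.4, 0.1]
grip_width: 0.656
gripper_force: 0.0
```

Call:
servo_tool --claw '[0.06, 0.06, 0.06, 0.06, 0.06, 0.06, 0.06, 0.06, 0.06, 0.06]' --slide '[[0, 0, 0.03], [0, 0, 0.03], [-0.02, -0.01, 0.02], [-0.03, -0.015, 0.02], [-0.03, -0.015, 0], [-0.03, -0.015, 0], [-0.03, -0.015, 0], [-0.02, -0.01, 0], [0, 0, 0], [0, 0, 0]]' --delta_rot '[[0, 0, 0], [0, 0, 0], [0, 0, 0], [0, 0, 0], [0, 0, 0], [0, 0, 0], [0, 0, 0], [0, 0, 0], [0, 0, 0], [0, 0, 0]]'

```text
clock: 31.58
eef_pos: [0.4401, -0.1961, 0.2651]
tool_rot: [3.14, 0.002, 2.341]
contact_force: [0.1, -0.4, -1.0]
grip_width: 0.658
gripper_force: 0.0
```

```bash
python3 - <<'E'
from h import *
_,a=snap("top","t9");_,b=snap("side","s9")
o=np.hstack([cv2.resize(a[90:290,100:440],(400,235)),cv2.resize(b[80:360,130:450],(400,235))])
o=cv2.resize(np.vstack([cv2.resize(a[90:290,100:440],(510,300)),cv2.resize(b[90:360,150:450],(510,300))]),None,fx=1,fy=1)
cv2.imwrite("pics/c9.png",o[:,:,::-1])
E
```

```text
(no output)
```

View pics/c9.png

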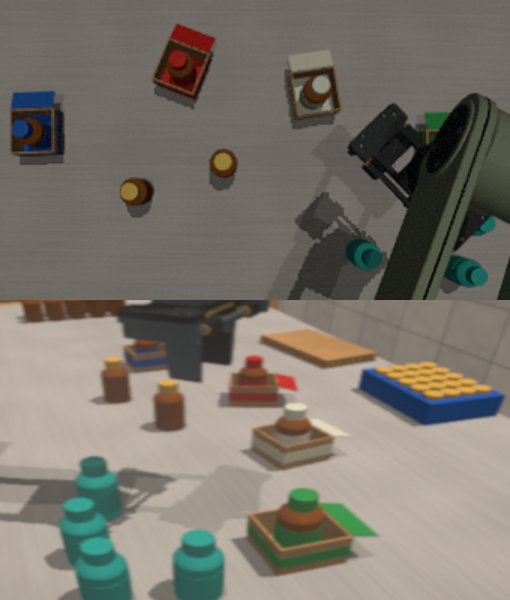

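Each of the four bottles stands upright in its own carton: top view crop blue (30,130), red (182,65), white (318,88); side view crop green (302,515). The gold-capped bottles at (222,162) and (135,191) are in place, and the arm is clear. I'm handing in.

```bash
python3 -c "
from cell import r
print(r.sign_off())"
```

```text
the job is handed in; nothing more can be done
None
```

All four coloured bottles are upright in the cartons of their own colour, the gold-capped and turquoise bottles were left alone, and the job is handed in at about 32 s; sign-off returned no verdict.

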